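# Seat a casting flask on the vacuum table and hold it down

### The job

Get the vacuum onto the smaller of the two casting flasks: first turn the valve handle on the casting unit fully open, in line with its pipe, then stand the smaller flask upright, sprue hole up, in the sprung ring cradle and press it down against the springs until it sits firmly on the rubber sealing pad. Finish while still holding it pressed down there; do not let go. Leave the other things on the bench where they are.

Things in the scene. Friction and masses are not known exactly. Their poses are not given: they have to be found in the camera images.
- unit: vacuum casting unit, fixed to the bench: grey case with a flat steel deck, 226 mm (its x) by 346 mm (its y), deck top 90 mm above the bench. Origin at the centre of its underside on the bench; x points to the unit's back, y to its left. On the deck: the sprung ring cradle at (0, -75 mm), the valve at (0, +75 mm), a brass pipe joining them along y with its centre 100 mm above the bench, and a round gauge at (85, 30 mm) whose top is 168 mm above the bench
- valve (a joint): angle of the quarter-turn valve handle about its vertical stem (rad): 0 closed (handle across the pipe, pointing to the unit's -x, its front), grows clockwise seen from above to 1.57 fully open (handle in line with the pipe, pointing to the unit's +y), where it meets a stop. It stays where it is left; turning it takes about 0.12 N m
- valve_axis (a point): point on the stem axis of the valve at the height of the handle's middle, 133 mm above the bench; axes as the unit's
- valve_grip (a point): middle of the black sleeve of the valve handle, 65 mm from the stem axis; the sleeve is 56 mm long (32 to 88 mm from the axis), 14 mm wide and 12 mm thick (127 to 139 mm above the bench). Its x axis points along the handle towards the stem. Below it is free down to the deck
- flask: the smaller casting flask: upright plain steel cylinder full of set plaster, 52 mm across, 80 mm tall, about 0.35 kg; plaster face with the sprue hole on top. Origin at the centre of its underside, z up along its axis
- cradle_seat (a point): centre of the ledge inside the sprung ring cradle on which the flask's underside stands; it moves down with the ring; at rest 124 mm above the bench. The ring's bore is 56 mm and goes up 10 mm from the ledge, then flares over another 8 mm to 73 mm inside, 81 mm outside; three bolt heads 6 mm high stand around it on a 48 mm radius, at ledge height at rest
- cradle (a joint): how far the ring is pressed down (m): 0 at rest, 0.012 when the flask's underside meets the sealing pad. The springs push up: the ring begins to yield at about 7 N (the flask's own weight does not move it) and takes about 13 N, flask weight included, at 12 mm; it comes back up when the push stops
- pad: fixed rubber sealing pad, 37 mm across, on the suction boss in the middle of the cradle. Origin at the centre of its underside, 108 mm above the bench; its top is 112 mm above the bench
- big_flask: the larger casting flask, 76 mm across, 90 mm tall, too wide for the cradle; not needed. Origin at the centre of its underside
- dish: small white porcelain dish, 84 mm across, 22 mm high; not needed. Origin at the centre of its underside
- charcoal: black soldering block, 50 x 100 x 30 mm; not needed. Origin at the centre of its underside
- scale: pocket scale, 120 x 76 x 23 mm; not needed. Origin at the centre of its underside
- punches: black box of steel letter punches, 75 x 50 x 58 mm; not needed. Origin at the centre of its underside
- square: small steel try square lying flat, stock 75 mm, blade 100 mm, 14 mm high; not needed. Origin under the stock's centre

How it is judged:
On the way, in this order (a step that is already met when the one before it is completed fails the run):
1. the valve handle is turned fully open (value of joint valve above 1.4 rad), for 0.2 s.
2. the smaller flask stands upright inside the ring, on its ledge (horizontal distance between flask and cradle_seat below 0.004 m and z of flask in the frame of cradle_seat below 0.004 m and contact force between flask and unit above 0.5 N and angle between flask's own z axis and vertical below 0.1 rad), for 0.1 s.
At the end, for the whole second after the job is handed in: The valve is open (over 1.35 rad); the smaller flask stands upright (within 0.07 rad) in the ring, centred within 4 mm and on the ledge within 4 mm, and the robot is still pushing it so that the ring is at least 10.5 mm down and the flask presses on the sealing pad with more than 1 N (value of joint valve above 1.35 rad and value of joint cradle above 0.0105 m and contact force between flask and pad above 1 N and horizontal distance between flask and cradle_seat below 0.004 m and z of flask in the frame of cradle_seat between -0.003 and 0.004 m and angle between flask's own z axis and vertical below 0.07 rad and contact force between any of the fingers, the arm and flask above 1 N); the arm keeps its last pose, push and grip.
It fails at once if another thing on the bench is shifted by more than 30 mm (distance of any of big_flask, dish, charcoal, scale, punches, square from where it was at the start of the episode above 0.03 m).
It also fails if it takes over 58 s, if anything falls off the work surface, if the arm or the gripper's body presses on something with over 40 N, if the wrist force passes 120 N, or if a joint passes its speed limit or range.

### The arm

A 7-joint arm with a two-finger parallel gripper is mounted at the origin on the work surface. World frame = base frame: x ahead of the robot, y to its left, z up, the work surface at z = 0. Lengths are in m, angles in rad, forces in N, time in s.
With the tool pointing down it reaches from about 0.35 to 0.9 m from the base axis. Payload 8.1 kg.
Tool frame: the origin (TCP) lies midway between the tips of the shut fingers; the grasp point (between the pads) lies 19 mm behind it; z points along the fingers, y is the line along which they close (so a half turn about z gives the same grasp; the last joint's range is limited). The gripper opens to 92 mm and grips with 3 to 60 N. Pads are 19 mm wide; open, the fingers measure 130 mm over their backs; the gripper's body (75 mm by 190 mm) begins 47 mm behind the grasp point.
Start: joints at [1.179, 0.434, 0.025, 1.573, -0.012, 1.134, -0.075], TCP at [0.178, -0.599, 0.227] pointing down, gripper open.
Joint ranges: [-2.62, 2.62], [-0.44, 2.09], [-1.27, 1.32], [0.08, 2.57], [-1.32, 4.46], [0.12, 2], [-2.74, 2.74]. Speed limits (rad/s): [2.22, 2.22, 3.01, 3.01, 3.14, 3.14, 3.14].

### API

Orientations are given as a unit quaternion [x, y, z, w].
In Python, from plant import robot gives the robot as it stands. The module is installed in compiled form; this text tells all that it offers.
- The arm moves only by the tool move_arm, never from a script. Its argument "steps" is text: rows parted by semicolons, each of 7 numbers parted by spaces: the turn, a rotation vector about the tool's x, y, z in degrees, then the shift along the tool's x, y, z in cm, then the gripper command: -1 is shut, 1 is fully open, values between are in proportion. In form: wx wy wz dx dy dz hand; .... A call has exactly 5 rows; each row shifts and turns the commanded pose from where the row before left it, along the tool's axes as they then stand; what a row does not reach is not made up. A row lasts 1/10 s, in which the tool goes at most 50 mm and 8.59 degrees, less where a joint would pass 70% of its speed; a pose out of reach is approached as far as the arm can. A call is refused whole if a number of a shift passes 5 or a number of a turn 8.59, either way. A call with a gripper value outside its range is refused whole. The fingers move at their own pace and stop on an object; the grip force is fixed at half the most. Time passes only in rows, so rows that do not move let the fingers close, or fill a call up. It gives the time, the measured TCP pose, the force, the opening and the grip force at its end, in the units of the state.
- robot.get_obs(): the state, without advancing time (a new reading comes with each control period).
- robot.grab_frame(name): name is "scene" or "top" or "wrist"; returns (picture, depth): 480x640x3 uint8, blue, green, red; 480x640 float32, m along the optical axis (not along the pixel's ray), 0 where there is no reading.
- robot.get_calibration(name): a dict with "fx", "fy", "cx", "cy" (pixels), "dist_coeffs" ([k1, k2, p1, p2, k3] as OpenCV has them; the pictures are not rectified), "extrinsics" (4x4, takes a point from camera to world coordinates). Camera axes: x right, y up, looking along -z (the intrinsics and any distortion apply to the point x, -y, -z); pixel columns grow to the right and rows downward; lengths in m; the calibration is good to about 2 mm. A picture is of the moment at which its call begins: read the wrist's pose just before it. get_calibration takes no time and is no camera call; for the wrist camera it gives the pose at the moment of the call.
- robot.finish_job(): hands the job in; it is judged then, once.
The state is a dict: "clock": time; "joints": joint angles; "dq": joint speeds; "effort": joint torques, N m; "ee_pos": TCP position; "ee_rot": TCP orientation; "wrist_force": force on the tool from outside, world axes, zero at the start; "ft_torque": the same for the moment, N m; "opening": opening from 0.0 (shut) to 1.0 (fully open); "grasp_force": force on a finger pad.
Only numpy, scipy, OpenCV 4.12 (cv2) and the standard library are available. Lean on these libraries where they do the work, as an engineer would, in place of code of your own. Each camera call takes 0.05 s, during which the arm holds its last target. There are 200 camera calls.

## Working session

There is one attempt and no reset: what is moved stays moved. The work goes in short steps, Python scripts to look and compute and a tool call to move; the robot and the scene stay as the last step left them, time stands still between calls to the robot, and variables do not carry over. Pictures are saved under pics/ and viewed, at most 10 in all, crops included, and the job is handed in when it is done.

Besides the shell and the picture viewer there is one more tool, called after "Request:" as name(argument=value, ...) on one line, values as JSON. move_arm: Moves the arm, as the interface text tells. Its arguments: {"type":"object","properties":{"steps":{"type":"string"}},"required":["steps"]}

```bash
mkdir -p pics
cat > h.py <<'E'
import numpy as np, cv2
from plant import robot
def snap(n,f):
    c=robot.get_calibration(n); p,d=robot.grab_frame(n); cv2.imwrite('pics/%s.png'%f,p); np.savez('pics/%s.npz'%f,p=p,d=d,c=np.array(c,dtype=object)); return p,d,c
def load(f):
    z=np.load('pics/%s.npz'%f,allow_pickle=True); return z['p'],z['d'],z['c'].item()
def cloud(d,c):
    v,u=np.mgrid[0:480,0:640]; K=np.array([[c['fx'],0,c['cx']],[0,c['fy'],c['cy']],[0,0,1]])
    q=cv2.undistortPoints(np.stack([u.ravel(),v.ravel()],1).astype(np.float64)[:,None],K,np.array(c['dist_coeffs'],float))[:,0]
    z=d.ravel().astype(float); P=np.stack([q[:,0]*z,-q[:,1]*z,-z,np.ones_like(z)],1)@np.array(c['extrinsics']).T
    P=P[:,:3].reshape(480,640,3); P[d<=0]=np.nan; return P
E
python3 - <<'E'
from h import *
o=robot.get_obs(); print({k:np.round(v,3) for k,v in o.items()})
for n in('top','scene'):
    p,d,c=snap(n,n+'0'); print(n,np.round(c['extrinsics'],3),c['fx'])
E
```

```text
{'clock': np.float64(0.0), 'joints': array([ 1.179,  0.435,  0.025,  1.574, -0.012,  1.134, -0.075]), 'dq': array([ 0.001,  0.   ,  0.001,  0.   , -0.001, -0.   ,  0.001]), 'effort': array([ 0.0000e+00, -6.6785e+01,  9.8500e-01, -3.1447e+01, -6.1000e-02,
        4.3000e-02,  0.0000e+00]), 'ee_pos': array([ 0.178, -0.599,  0.226]), 'ee_rot': array([ 0.99 ,  0.144, -0.   , -0.001]), 'wrist_force': array([-1.224, -0.218,  0.382]), 'ft_torque': array([-0.021,  0.029,  0.01 ]), 'grasp_force': np.float64(0.0), 'opening': np.float64(1.003)}
top [[-0.01   0.987 -0.159  0.312]
 [-1.    -0.011 -0.008 -0.045]
 [-0.01   0.159  0.987  0.964]
 [ 0.     0.     0.     1.   ]] 466.4763958762591
scene [[-0.157 -0.672  0.724  1.364]
 [ 0.988 -0.099  0.122  0.108]
 [-0.01   0.734  0.679  0.979]
 [ 0.     0.     0.     1.   ]] 614.4928468316133
```

View pics/top0.png

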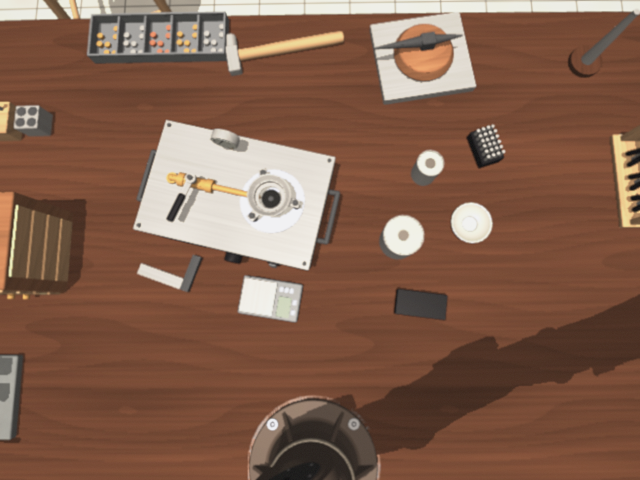

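View pics/scene0.png

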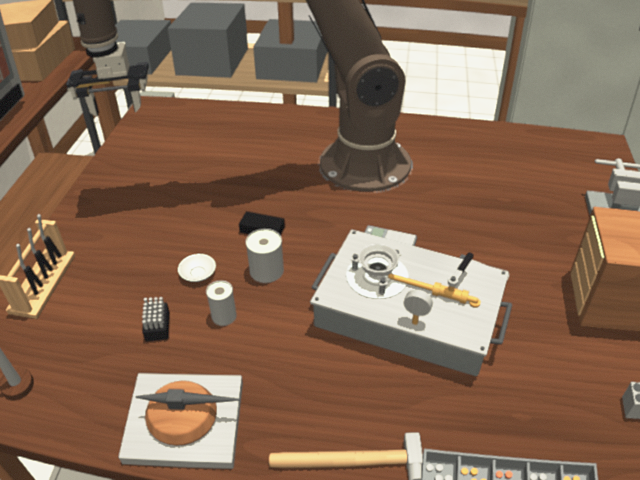

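The top view shows the small flask's top at (430,163), the big flask at (403,236), the cradle at (270,196), the handle sleeve around (176,207) with the stem near (193,180), and the gauge at (224,138). Next I'll measure these.

Run:
```python
from h import *
p,d,c=load('top0'); P=cloud(d,c)
ps,ds,cs=load('scene0'); Q=cloud(ds,cs)
both=np.vstack([P.reshape(-1,3),Q.reshape(-1,3)])
def show(n,A):
  m=np.isfinite(A[:,0]);A=A[m]; print(n,len(A),A.mean(0).round(4),A.min(0).round(3),A.max(0).round(3))
for nm,C in(('top',P),('scene',Q)):
  A=C.reshape(-1,3); A=A[np.isfinite(A[:,0])]
  print(nm,'table',np.median(A[(A[:,0]>.2)&(A[:,0]<.35)&(A[:,1]<-.1)&(A[:,1]>-.2)&(A[:,2]<.02)][:,2]))
  # deck
  s=A[(abs(A[:,2]-.09)<.004)&(A[:,0]>.25)&(A[:,0]<.8)&(A[:,1]>-.2)&(A[:,1]<.45)]
  r=cv2.minAreaRect(s[:,:2].astype(np.float32)*1000); print('deck',r,np.median(s[:,2]))
  for n,(u,v) in dict(flask=(430,163),big=(403,236)).items():
    ctr=P[v,u] ; 
    if n=='flask' : z0=.08
    else: z0=.09
    t=A[(np.hypot(*(A[:,:2]-P[v,u-9,:2]).T)<.06)&(abs(A[:,2]-z0)<.006)]
    show(n,t); 
    if len(t)>5: print(cv2.minEnclosingCircle(t[:,:2].astype(np.float32)*1000),np.median(t[:,2]))
for n,(u,v) in dict(cr=(270,196),sleeve=(176,207),s2=(171,217),s3=(182,197),stem=(193,180),gauge=(224,138),dish=(471,222)).items(): print(n,P[v,u].round(4))
b=p[100:290,120:350]; cv2.imwrite('pics/crop.png',cv2.resize(b,(800,660)[:1]+(600,),interpolation=cv2.INTER_CUBIC))
```

```text
top table -0.0003620294983735506
deck ((500.1215515136719, 51.495391845703125), (533.8601684570312, 226.5752410888672), 76.30943298339844) 0.08907086039587031
flask 541 [ 0.5794 -0.2374  0.0778] [ 0.553 -0.263  0.074] [ 0.605 -0.211  0.083]
((578.9656372070312, -238.000732421875), 26.533369064331055) 0.07766282524734913
big 1205 [ 0.4354 -0.1793  0.0875] [ 0.397 -0.215  0.084] [ 0.472 -0.143  0.094]
((435.2100830078125, -179.50965881347656), 37.82481002807617) 0.08736632061914917
scene table 0.0009686301167634026
deck ((499.922119140625, 53.939666748046875), (535.437255859375, 232.5133819580078), 76.36300659179688) 0.09057719087424926
flask 424 [ 0.582  -0.2347  0.0784] [ 0.554 -0.259  0.074] [ 0.61  -0.209  0.085]
((581.4124145507812, -234.7417755126953), 28.318946838378906) 0.07841246289644366
big 755 [ 0.438  -0.1755  0.0886] [ 0.395 -0.214  0.084] [ 0.478 -0.137  0.096]
((436.8723449707031, -172.7548370361328), 42.06696319580078) 0.08862147990456037
cr [0.5092 0.071  0.1093]
sleeve [0.4842 0.2377 0.1385]
s2 [0.4661 0.2463 0.1375]
s3 [0.5034 0.2285 0.1355]
stem [0.5352 0.2096 0.1349]
gauge [0.6039 0.1472 0.1654]
dish [ 0.4724 -0.3334  0.0077]
```

View pics/crop.png

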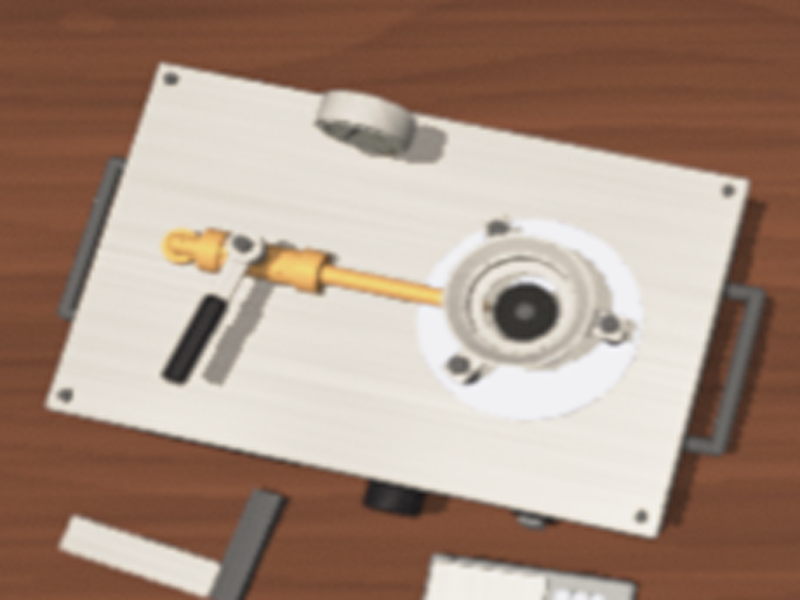

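The crop shows the stem at about (245,245) and the sleeve running from (215,305) to (175,378). The handle is already turned about 10° towards open, and the ring and its three bolts are clear. Next I'll fit the unit's pose.

Run:
```python
from h import *
for f in('top0','scene0'):
  p,d,c=load(f);A=cloud(d,c).reshape(-1,3);A=A[np.isfinite(A[:,0])]
  s=A[(abs(A[:,2]-.09)<.005)&(A[:,0]>.25)&(A[:,0]<.8)&(A[:,1]>-.12)&(A[:,1]<.45)]
  r=cv2.minAreaRect(s[:,:2].astype(np.float32)*1000); print(f,'deck',r)
  a=np.deg2rad(r[2]-90); o=np.array(r[0])/1000; ex=np.array([np.cos(a),np.sin(a)]); ey=np.array([-ex[1],ex[0]])
  print('yaw',r[2]-90,'cradle',o-.075*ey,'valve',o+.075*ey)
  B=np.c_[(A[:,:2]-o)@ex,(A[:,:2]-o)@ey,A[:,2]]
  k=B[(abs(B[:,2]-.142)<.004)&(np.hypot(B[:,0],B[:,1]+.075)<.05)]
  if len(k)>5: print('ring top (unit)',cv2.minEnclosingCircle(k[:,:2].astype(np.float32)*1000),len(k))
  k=B[(abs(B[:,2]-.137)<.006)&(np.hypot(B[:,0],B[:,1]-.075)<.1)&(np.hypot(B[:,0],B[:,1]-.075)>.03)]
  print('sleeve (unit)',k.mean(0),k.min(0),k.max(0),cv2.minAreaRect(k[:,:2].astype(np.float32)*1000))
  for n,ctr,h in(('flask',(.58,-.237),.08),('big',(.436,-.177),.09)):
    k=A[(np.hypot(*(A[:,:2]-ctr).T)<.06)&(A[:,2]>.015)&(A[:,2]<h+.01)]
    print(n,cv2.minEnclosingCircle(k[:,:2].astype(np.float32)*1000))
```

```text
top0 deck ((522.2039794921875, 142.14633178710938), (347.2567138671875, 226.57528686523438), 76.30943298339844)
yaw -13.690567016601562 cradle [0.50445312 0.06927722] valve [0.53995484 0.21501544]
ring top (unit) ((-0.35494697093963623, -75.34652709960938), 40.132198333740234) 349
sleeve (unit) [-0.03909431  0.07705947  0.13671597] [-0.08670095  0.00968271  0.13102595] [0.07661424 0.09661221 0.1428863 ] ((1.5704193115234375, 66.95310974121094), (41.5991096496582, 181.83241271972656), 65.00252532958984)
flask ((578.505859375, -238.04421997070312), 26.856538772583008)
big ((435.0679931640625, -179.43995666503906), 37.946598052978516)
scene0 deck ((522.1941528320312, 145.741943359375), (346.5065612792969, 232.5133819580078), 76.36300659179688)
yaw -13.636993408203125 cradle [0.50451143 0.07285627] valve [0.53987687 0.21862762]
ring top (unit) ((-0.6587275266647339, -76.04534912109375), 41.12655258178711) 281
sleeve (unit) [-0.0257268   0.07920777  0.13789798] [-0.08490218  0.03574554  0.13108785] [0.09665745 0.09783589 0.14282944] ((5.414588928222656, 70.35820007324219), (19.761205673217773, 186.62696838378906), 74.26697540283203)
flask ((583.1039428710938, -236.12413024902344), 29.17924690246582)
big ((437.4741516113281, -173.44114685058594), 42.62644958496094)
```

```bash
cat > plan.py <<'E'
import sys
from h import *
from scipy.spatial.transform import Rotation as R
def state():
    o=robot.get_obs(); r=R.from_quat(o['ee_rot']).as_matrix()
    return o, np.array(o['ee_pos']), np.degrees(np.arctan2(r[1,0],r[0,0]))
def rows(p,yaw,wps,hand):
    """wps: (x,y,z,yaw,nrows); linear, shift in axes at row start"""
    out=[]
    for x,y,z,w,n in wps:
        for i in range(n):
            k=n-i; t=np.radians(yaw); dp=(np.array([x,y,z])-p)/k
            s=np.round([100*(dp[0]*np.cos(t)+dp[1]*np.sin(t)),100*(dp[0]*np.sin(t)-dp[1]*np.cos(t)),-100*dp[2]],2)
            dw=np.round((w-yaw)/k,2)
            out.append('0 0 %g %g %g %g %g'%(-dw,*s,hand))
            p=p+np.array([s[0]*np.cos(t)+s[1]*np.sin(t),s[0]*np.sin(t)-s[1]*np.cos(t),-s[2]])/100; yaw+=dw
    for i in range(0,len(out),5): print('; '.join(out[i:i+5]))
E
python3 - <<'E'
from plan import *
o,p,w=state(); print(p,w)
rows(p,w,[(.50,-.20,.25,90,10),(.475,.15,.25,150,10)],-0.2)
E
```

```text
[ 0.17782448 -0.59869808  0.22602567] 16.543200837211998
0 0 -7.35 4.22 -2.9 -0.24 -0.2; 0 0 -7.35 4.56 -2.34 -0.24 -0.2; 0 0 -7.34 4.82 -1.74 -0.24 -0.2; 0 0 -7.35 5.01 -1.11 -0.24 -0.2; 0 0 -7.34 5.11 -0.46 -0.24 -0.2
0 0 -7.35 5.12 0.2 -0.24 -0.2; 0 0 -7.34 5.05 0.85 -0.24 -0.2; 0 0 -7.35 4.91 1.49 -0.24 -0.2; 0 0 -7.34 4.67 2.11 -0.24 -0.2; 0 0 -7.35 4.37 2.69 -0.24 -0.2
0 0 -6 3.5 -0.25 0 -0.2; 0 0 -6 3.51 0.12 0 -0.2; 0 0 -6 3.47 0.48 0 -0.2; 0 0 -6 3.41 0.84 0 -0.2; 0 0 -6 3.3 1.2 0 -0.2
0 0 -6 3.16 1.53 0 -0.2; 0 0 -6 2.98 1.85 0 -0.2; 0 0 -6 2.77 2.16 0 -0.2; 0 0 -6 2.52 2.43 0 -0.2; 0 0 -6 2.26 2.69 0 -0.2
```

Request:
move_arm(steps="0 0 -7.3 4 -2.8 -0.3 -0.2; 0 0 -7.3 4.3 -2.2 -0.3 -0.2; 0 0 -7.3 4.5 -1.6 -0.3 -0.2; 0 0 -7.3 4.7 -1 -0.3 -0.2; 0 0 -7.3 4.8 -0.4 -0.3 -0.2")

```text
clock: 0.6
ee_pos: [0.331, -0.4105, 0.2417]
ee_rot: [0.894, 0.449, -0.0, -0.0]
wrist_force: [1.3, 0.3, 1.0]
opening: 0.613
grasp_force: 0.0
```

Request:
move_arm(steps="0 0 -7.3 4.8 0.2 -0.3 -0.2; 0 0 -7.3 4.8 0.8 -0.3 -0.2; 0 0 -7.3 4.6 1.4 -0.3 -0.2; 0 0 -7.3 4.4 2 -0.3 -0.2; 0 0 -7.3 4.1 2.5 -0.3 -0.2")

```text
clock: 1.1
ee_pos: [0.4836, -0.2239, 0.2567]
ee_rot: [0.708, 0.706, -0.0, -0.0]
wrist_force: [0.2, -0.6, 0.4]
opening: 0.401
grasp_force: 0.0
```

Run:
```python
from plan import *
o,p,w=state(); print(p,w,o['joints'],o['opening'],o['clock'])
rows(p,w,[(.47,.13,.25,158,10)],-0.2)
```

```text
[ 0.48362641 -0.22385798  0.25674103] 89.83177528275476 [ 0.66502206  0.29742375 -0.42498201  1.72609573  0.13316076  1.14676887
  0.19863206] 0.4007617287781652 1.1
0 0 -6.82 3.54 -0.15 0.07 -0.2; 0 0 -6.82 3.53 0.27 0.07 -0.2; 0 0 -6.82 3.47 0.69 0.07 -0.2; 0 0 -6.82 3.37 1.1 0.07 -0.2; 0 0 -6.81 3.21 1.49 0.07 -0.2
0 0 -6.82 3.01 1.86 0.06 -0.2; 0 0 -6.81 2.77 2.21 0.07 -0.2; 0 0 -6.82 2.49 2.52 0.06 -0.2; 0 0 -6.81 2.17 2.8 0.07 -0.2; 0 0 -6.82 1.82 3.04 0.06 -0.2
```

Request:
move_arm(steps="0 0 -6.8 3.5 -0.2 0.1 -0.2; 0 0 -6.8 3.5 0.3 0.1 -0.2; 0 0 -6.8 3.5 0.7 0.1 -0.2; 0 0 -6.8 3.4 1.1 0 -0.2; 0 0 -6.8 3.2 1.5 0 -0.2")

```text
clock: 1.6
ee_pos: [0.4764, -0.0473, 0.2535]
ee_rot: [0.471, 0.882, -0.0, -0.0]
wrist_force: [-0.2, -0.7, 0.0]
opening: 0.402
grasp_force: 0.0
```

Request:
move_arm(steps="0 0 -6.8 3 1.9 0 -0.2; 0 0 -6.8 2.8 2.2 0 -0.2; 0 0 -6.8 2.5 2.5 0 -0.2; 0 0 -6.8 2.2 2.8 0 -0.2; 0 0 -6.8 1.8 3 0 -0.2")

```text
clock: 2.1
ee_pos: [0.4707, 0.1295, 0.2536]
ee_rot: [0.192, 0.981, -0.0, -0.0]
wrist_force: [0.8, 0.6, -0.4]
opening: 0.402
grasp_force: 0.0
```

Run:
```python
from plan import *
o,p,w=state(); print(p,w,o['joints'],o['opening'],o['clock'])
snap('wrist','w1')
```

```text
[0.47067882 0.12949771 0.25358252] 157.81011769061448 [ 0.27864561  0.29236725 -0.81364805  1.80809792  0.23277916  1.14045779
  0.57151352] 0.4023040308978526 2.1
```

View pics/w1.png

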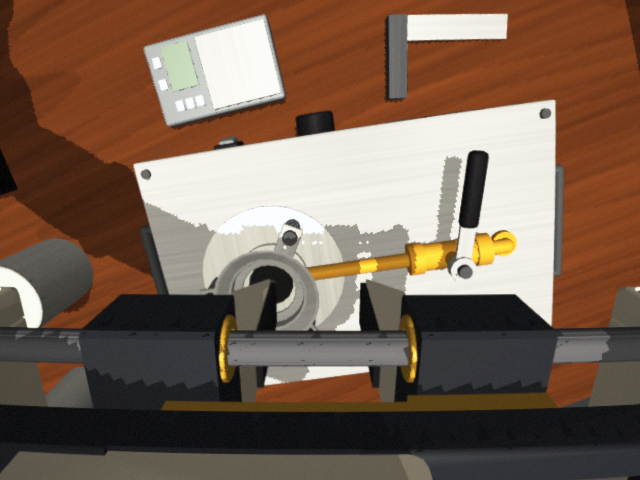

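The wrist view shows the sleeve running from (478,153) to (469,225), the stem cap at (464,268) and the ring near (265,285). Nothing is in the way of the handle. I'll measure it with depth.

Run:
```python
from plan import *
p,d,c=load('w1'); P=cloud(d,c)
for u,v in((478,158),(474,190),(470,220),(464,268)): print(u,v,P[v-1:v+2,u-1:u+2].reshape(-1,3).mean(0).round(4))
sub=np.zeros((480,640),bool); sub[145:232,455:495]=1
k=P[sub&(P[...,2]>.125)&(P[...,2]<.15)]; r=cv2.minAreaRect(k[:,:2].astype(np.float32)*1000); print(r,len(k))
cx,cy=r[0]; print('axis dir',np.degrees(np.arctan2(k[:,1].ptp() if 0 else 0,1)))
e,V=np.linalg.eigh(np.cov(k[:,:2].T)); print(V[:,1],np.degrees(np.arctan2(V[1,1],V[0,1])),k.mean(0))
A=P.reshape(-1,3);A=A[np.isfinite(A[:,0])]; s=A[(abs(A[:,2]-.09)<.005)&(A[:,0]>.3)&(A[:,1]>-.1)]
print('deck',cv2.minAreaRect(s[:,:2].astype(np.float32)*1000),np.median(s[:,2]))
for u,v in((146,174),(545,114)): print('bolt',P[v,u])
_,w1,w=state(); print(w1,w)
```

```text
478 158 [0.4628 0.2528 0.1399]
474 190 [0.4833 0.2439 0.1401]
470 220 [0.5033 0.2352 0.14  ]
464 268 [0.5353 0.22   0.144 ]
((485.6029052734375, 243.52793884277344), (14.063088417053223, 59.19884490966797), 65.2537841796875) 1672
axis dir 0.0
[-0.91093779  0.41254376] 155.63526987427468 [0.48371668 0.24341257 0.13861101]
deck ((521.5300903320312, 147.33621215820312), (346.3761901855469, 226.71620178222656), 76.50460052490234) 0.09118999737884431
bolt [0.38367258 0.01376267 0.09378179]
bolt [0.46035052 0.32950507 0.09258756]
[0.46979644 0.13592072 0.25414054] 158.57708104922784
```

Run:
```python
from plan import *
robot.grab_frame('top');robot.grab_frame('top')
o,p0,w=state(); print(p0,w,abs(o['dq']).max())
p,d,c=snap('wrist','w2'); P=cloud(d,c); Z=P[...,2]
m=(Z>.13)&(Z<.143)&(p.max(2)<60)&(P[...,0]<.525)&(P[...,1]>.2)&(P[...,1]<.29)
k=P[m][:,:2].astype(np.float32)*1000; k=k[np.linalg.norm(k-np.median(k,0),axis=1)<45]; print('sleeve',cv2.minAreaRect(k),len(k))
A=P.reshape(-1,3);A=A[np.isfinite(A[:,0])]; s=A[(abs(A[:,2]-.09)<.004)&(A[:,0]>.3)&(A[:,1]>-.1)]
print('deck',cv2.minAreaRect(s[:,:2].astype(np.float32)*1000))
m=(Z>.14)&(Z<.149)&(np.hypot(P[...,0]-.54,P[...,1]-.218)<.02); print('stem',P[m].mean(0),m.sum())
m=(Z>.137)&(Z<.149)&(np.hypot(P[...,0]-.504,P[...,1]-.072)<.06); k=P[m][:,:2].astype(np.float32)*1000;print('ring',cv2.minEnclosingCircle(k),cv2.fitEllipse(cv2.convexHull(k)),len(k))
```

```text
[0.47047385 0.130643   0.25362067] 157.8145201957504 0.05480125756747592
sleeve ((483.44488525390625, 244.0790557861328), (12.791688919067383, 54.0032958984375), 65.24674224853516) 1432
deck ((521.5235595703125, 147.56890869140625), (346.1846618652344, 226.9352569580078), 76.60929870605469)
stem [0.5382192  0.21972559 0.14309237] 191
ring ((503.7037048339844, 74.89185333251953), 39.924442291259766) ((501.55230712890625, 76.69999694824219), (71.86659240722656, 79.09060668945312), 135.99578857421875) 1714
```

Run:
```python
from plan import *
o,p,w=state(); print(p,w)
rows(p,w,[(.4835,.2437,.20,155.3,5),(.4835,.2437,.113,155.3,5)],-0.2)
```

```text
[0.47080087 0.12874966 0.25341036] 157.6023467778367
0 0 0.46 0.64 2.22 1.07 -0.2; 0 0 0.46 0.66 2.22 1.07 -0.2; 0 0 0.46 0.68 2.21 1.07 -0.2; 0 0 0.46 0.69 2.21 1.07 -0.2; 0 0 0.46 0.71 2.2 1.06 -0.2
0 0 0 0 -0 1.74 -0.2; 0 0 0 0 -0 1.74 -0.2; 0 0 0 0 -0 1.74 -0.2; 0 0 0 0 -0 1.74 -0.2; 0 0 0 0 -0 1.74 -0.2
```

Request:
move_arm(steps="0 0 0.5 0.7 2.2 1.1 -0.2; 0 0 0.5 0.7 2.2 1.1 -0.2; 0 0 0.5 0.7 2.2 1.1 -0.2; 0 0 0.4 0.7 2.2 1 -0.2; 0 0 0.4 0.7 2.2 1 -0.2")

```text
clock: 2.8
ee_pos: [0.4834, 0.242, 0.1999]
ee_rot: [0.216, 0.976, -0.001, 0.0]
wrist_force: [-0.9, 0.3, 0.5]
opening: 0.403
grasp_force: 0.0
```

Request:
move_arm(steps="0 0 0 0 0 0.2 -0.2; 0 0 0 0 0 0 -0.2; 0 0 0 0 0 0 -0.2; 0 0 0 0 0 0 -0.2; 0 0 0 0 0 0 -0.2")

```text
clock: 3.3
ee_pos: [0.4832, 0.2422, 0.1991]
ee_rot: [0.215, 0.977, -0.0, 0.0]
wrist_force: [-0.2, -0.4, 0.3]
opening: 0.403
grasp_force: 0.0
```

Run:
```python
from plan import *
o,p,w=state(); print(p,w)
rows(p,w,[(.4835,.2437,.113,155.3,5)],-0.2)
```

```text
[0.48321314 0.24218559 0.19911214] 155.15160971270097
0 0 -0.03 0.01 0.03 1.72 -0.2; 0 0 -0.03 0.01 0.03 1.72 -0.2; 0 0 -0.03 0.01 0.03 1.72 -0.2; 0 0 -0.03 0 0.03 1.73 -0.2; 0 0 -0.03 0.01 0.03 1.72 -0.2
```

Going down, then gripping.

Request:
move_arm(steps="0 0 0 0 0 1.7 -0.2; 0 0 0 0 0.1 1.7 -0.2; 0 0 0 0 0 1.7 -0.2; 0 0 0 0 0 1.7 -0.2; 0 0 0 0 0 1.7 -0.2")

```text
clock: 3.8
ee_pos: [0.4835, 0.2435, 0.1134]
ee_rot: [0.215, 0.977, 0.0, 0.0]
wrist_force: [-0.2, 0.7, 0.4]
opening: 0.402
grasp_force: 0.0
```

Request:
move_arm(steps="0 0 0 0 0 0 -1; 0 0 0 0 0 0 -1; 0 0 0 0 0 0 -1; 0 0 0 0 0 0 -1; 0 0 0 0 0 0 -1")

```text
clock: 4.3
ee_pos: [0.4838, 0.2446, 0.1147]
ee_rot: [0.214, 0.977, 0.001, 0.001]
wrist_force: [-0.1, 1.3, 3.7]
opening: 0.149
grasp_force: 30.0
```

Run:
```python
from plan import *
o,p,w=state(); print(p,w,o['opening']*92,o['grasp_force'],o['wrist_force'],o['ft_torque'])
# arc about the stem, in tool terms; shift uses axes at row start
r=np.hypot(*(p[:2]-[.5395,.219])); print('r',r,np.degrees(np.arctan2(*(p[:2]-[.5395,.219])[::-1])))
for D in(4.,5.,): 
  a=np.radians(D); print(D,'chord x',100*r*(1-np.cos(a)),'chord y',100*r*np.sin(a))
```

```text
[0.48384144 0.24456104 0.11469352] 155.25387928134438 13.668773670432946 29.997673630714417 [-0.10549637  1.32249001  3.69465707] [ 0.1456278  -0.2168526   0.21161303]
r 0.061247379824112214 155.33317631346037
4.0 chord x 0.014919553896899482 chord y 0.42724012425971536
5.0 chord x 0.02330647713202796 chord y 0.5338060879918433
```

Request:
move_arm(steps="0 0 5 -0.02 0.54 0 -1; 0 0 5 -0.02 0.54 0 -1; 0 0 5 -0.02 0.54 0 -1; 0 0 5 -0.03 0.54 0 -1; 0 0 5 -0.02 0.54 0 -1")

```text
clock: 4.8
ee_pos: [0.4999, 0.2661, 0.1147]
ee_rot: [0.422, 0.907, 0.001, 0.0]
wrist_force: [-0.5, 0.4, 5.0]
opening: 0.153
grasp_force: 30.0
```

Request:
move_arm(steps="0 0 5 -0.02 0.54 0 -1; 0 0 5 -0.02 0.54 0 -1; 0 0 5 -0.02 0.54 0 -1; 0 0 5 -0.03 0.54 0 -1; 0 0 5 -0.02 0.54 0 -1")

```text
clock: 5.3
ee_pos: [0.5234, 0.2786, 0.1147]
ee_rot: [0.608, 0.794, 0.001, 0.0]
wrist_force: [-0.9, -0.0, 4.6]
opening: 0.151
grasp_force: 30.0
```

Run:
```python
from plan import *
o,p,w=state(); print(p,w,o['opening']*92,o['grasp_force'],o['wrist_force'],o['ft_torque'])
q=p[:2]-[.5395,.219]; print('r',np.hypot(*q),np.degrees(np.arctan2(*q[::-1])))
```

```text
[0.52338711 0.27855623 0.11467355] 105.05763721105818 13.899519573488051 29.973140358924866 [-0.87735512 -0.03194505  4.55184217] [-0.23941837  0.09952313  0.05349184]
r 0.06169740598951217 105.13889538798244
```

Request:
move_arm(steps="0 0 5 -0.02 0.54 0 -1; 0 0 5 -0.02 0.54 0 -1; 0 0 5 -0.02 0.54 0 -1; 0 0 5 -0.03 0.54 0 -1; 0 0 5 -0.02 0.54 0 -1")

```text
clock: 5.8
ee_pos: [0.55, 0.28, 0.1147]
ee_rot: [0.766, 0.643, 0.0, -0.0]
wrist_force: [-1.0, -0.5, 5.3]
opening: 0.153
grasp_force: 30.0
```

Request:
move_arm(steps="0 0 1 0 0.11 0 -1; 0 0 1 0 0.11 0 -1; 0 0 0.5 0 0.06 0 -1; 0 0 0 0 0 0 -1; 0 0 0 0 0 0 -1")

```text
clock: 6.3
ee_pos: [0.5526, 0.2794, 0.1147]
ee_rot: [0.779, 0.628, 0.001, -0.0]
wrist_force: [-1.7, 0.3, 6.2]
opening: 0.154
grasp_force: 30.0
```

Run:
```python
from plan import *
o,p,w=state(); print(p,w,o['opening']*92,o['grasp_force'],o['wrist_force'],o['ft_torque'])
q=p[:2]-[.5395,.219]; print('r',np.hypot(*q),np.degrees(np.arctan2(*q[::-1])))
```

```text
[0.55257765 0.27938488 0.11471122] 77.75084004887442 14.188111003877896 29.983391761779785 [-1.68756065  0.33091208  6.23341509] [ 0.00793716  0.27259504 -0.03853987]
r 0.061784779585064266 77.78007877688532
```

The handle is at about 1.55 rad, so I'll release it, lift and move to a view of the ring.

Request:
move_arm(steps="0 0 0 0 0 0 -0.2; 0 0 0 0 0 0 -0.2; 0 0 0 0 0 0 -0.2; 0 0 0 0 0 -2 -0.2; 0 0 0 0 0 -3 -0.2")

```text
clock: 6.8
ee_pos: [0.5514, 0.2778, 0.1623]
ee_rot: [0.779, 0.628, -0.002, -0.0]
wrist_force: [1.3, -0.5, -0.1]
opening: 0.396
grasp_force: 0.0
```

Request:
move_arm(steps="0 0 0 0 0 -4 -0.2; 0 0 0 0 0 -4 0.5; 0 0 0 -4 0 -3 0.6; 0 0 0 -4.6 0 0 0.6; 0 0 0 -4.6 0 0 0.6")

```text
clock: 7.3
ee_pos: [0.5245, 0.1488, 0.2747]
ee_rot: [0.778, 0.628, 0.001, 0.0]
wrist_force: [0.4, 0.2, -0.3]
opening: 0.697
grasp_force: 0.0
```

Run:
```python
from plan import *
o,p,w=state(); print(p,w,o['opening']*92)
rows(p,w,[(.487,-.005,.27,77,5)],.6)
```

```text
[0.52451643 0.14884124 0.27470769] 77.78871032047864 64.16246096848577
0 0 0.16 -3.17 -0.08 0.09 0.6; 0 0 0.16 -3.17 -0.07 0.1 0.6; 0 0 0.16 -3.16 -0.07 0.09 0.6; 0 0 0.15 -3.17 -0.06 0.1 0.6; 0 0 0.16 -3.16 -0.04 0.09 0.6
```

Request:
move_arm(steps="0 0 0.2 -3.2 0 0.1 0.6; 0 0 0.2 -3.2 0 0.1 0.6; 0 0 0.2 -3.2 -0.1 0.1 0.6; 0 0 0.2 -3.2 -0.1 0.1 0.6; 0 0 0.1 -3.2 -0.1 0.1 0.6")

```text
clock: 7.8
ee_pos: [0.486, -0.0069, 0.2687]
ee_rot: [0.784, 0.621, -0.0, 0.0]
wrist_force: [0.1, 0.5, 0.3]
opening: 0.8
grasp_force: 0.0
```

Request:
move_arm(steps="0 0 0 0 0 0 0.6; 0 0 0 0 0 0 0.6; 0 0 0 0 0 0 0.6; 0 0 0 0 0 0 0.6; 0 0 0 0 0 0 0.6")

```text
clock: 8.3
ee_pos: [0.4867, -0.0047, 0.2687]
ee_rot: [0.783, 0.622, 0.0, -0.0]
wrist_force: [0.5, -0.7, 0.2]
opening: 0.799
grasp_force: 0.0
```

Run:
```python
from plan import *
o,p0,w=state(); print(p0,w,o['opening']*92,abs(o['dq']).max())
snap('wrist','w3')
rows(p0,w,[(.563,-.316,.27,77,8)],.6)
```

```text
[ 0.48674306 -0.00468236  0.26865853] 76.93359540755664 73.46444428883272 0.005956829925568809
0 0 -0.01 -3.58 1.81 -0.02 0.6; 0 0 -0.01 -3.57 1.81 -0.02 0.6; 0 0 -0.01 -3.58 1.81 -0.02 0.6; 0 0 -0.01 -3.58 1.81 -0.01 0.6; 0 0 -0.01 -3.57 1.8 -0.02 0.6
0 0 -0.01 -3.58 1.8 -0.01 0.6; 0 0 -0 -3.58 1.8 -0.02 0.6; 0 0 -0.01 -3.57 1.81 -0.01 0.6
```

View pics/w3.png

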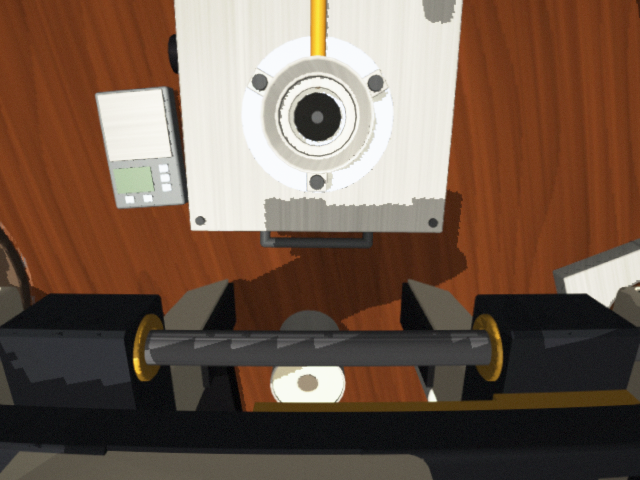

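The ring is seen squarely, centred at about (317,115) with the pad at (317,117). The cradle is empty and clear. Next is the flask view from the same relative pose.

Request:
move_arm(steps="0 0 0 -3.6 1.8 0 0.6; 0 0 0 -3.6 1.8 0 0.6; 0 0 0 -3.6 1.8 0 0.6; 0 0 0 -3.6 1.8 0 0.6; 0 0 0 -3.6 1.8 0 0.6")

```text
clock: 8.85
ee_pos: [0.5337, -0.2026, 0.2687]
ee_rot: [0.783, 0.622, 0.0, 0.0]
wrist_force: [0.2, -0.2, 0.5]
opening: 0.797
grasp_force: 0.0
```

Request:
move_arm(steps="0 0 0 -3.6 1.8 0 0.6; 0 0 0 -3.6 1.8 0 0.6; 0 0 0 -3.5 1.8 0 0.6; 0 0 0 0 0 0 0.6; 0 0 0 0 0 0 0.6")

```text
clock: 9.35
ee_pos: [0.5615, -0.3183, 0.2679]
ee_rot: [0.784, 0.621, -0.0, -0.001]
wrist_force: [-0.0, 0.1, -1.0]
opening: 0.801
grasp_force: 0.0
```

Request:
move_arm(steps="0 0 0 0 0 0 0.6; 0 0 0 0 0 0 0.6; 0 0 0 0 0 0 0.6; 0 0 0 0 0 0 0.6; 0 0 0 0 0 0 0.6")

```text
clock: 9.85
ee_pos: [0.5615, -0.3176, 0.2689]
ee_rot: [0.783, 0.622, 0.0, 0.0]
wrist_force: [0.5, -1.1, -0.6]
opening: 0.798
grasp_force: 0.0
```

Run:
```python
from plan import *
o,p0,w=state(); print(p0,w,o['opening']*92,abs(o['dq']).max(),o['clock'])
snap('wrist','w4')
p,d,c=load('w4');P=cloud(d,c)
ok=np.zeros((480,640),bool); ok[:280]=1
m=ok&(abs(P[...,2]-.08)<.006)&(np.hypot(P[...,0]-.58,P[...,1]+.236)<.05)
k=P[m][:,:2].astype(np.float32)*1000; print('flask',cv2.minEnclosingCircle(k),cv2.fitEllipse(cv2.convexHull(k)),np.median(P[m][:,2]),len(k),np.argwhere(m).mean(0))
p,d,c=load('w3');P=cloud(d,c)
ctr=np.array([.504,.0735])
for zr in((.139,.149),(.120,.128),(.109,.116)):
  m=ok&(P[...,2]>zr[0])&(P[...,2]<zr[1])&(np.hypot(P[...,0]-ctr[0],P[...,1]-ctr[1])<.043)
  k=P[m][:,:2].astype(np.float32)*1000; print('ring',zr,cv2.minEnclosingCircle(k),cv2.fitEllipse(cv2.convexHull(k)),len(k),np.argwhere(m).mean(0))
A=P.reshape(-1,3);A=A[np.isfinite(A[:,0])]; s=A[(abs(A[:,2]-.09)<.004)&(A[:,0]>.3)&(A[:,1]>-.05)]
print('deck',cv2.minAreaRect(s[:,:2].astype(np.float32)*1000),np.median(s[:,2]))
```

```text
[ 0.56152031 -0.31757137  0.26894511] 76.86808317367338 73.44886432761832 0.003940795681177831 9.85
flask ((579.8832397460938, -233.6894989013672), 26.093486785888672) ((579.8649291992188, -233.6325225830078), (51.65605926513672, 51.89149475097656), 80.027587890625) 0.07895941276347798 3074 [110.46877033 316.81945348]
ring (0.139, 0.149) ((504.0632019042969, 74.40055847167969), 40.264129638671875) ((504.103759765625, 74.37969970703125), (79.51151275634766, 79.81841278076172), 121.31132507324219) 3207 [112.70314936 317.1898971 ]
ring (0.12, 0.128) ((503.95001220703125, 73.47476959228516), 42.96360397338867) ((517.6480712890625, 58.0655403137207), (71.65308380126953, 125.83856964111328), 50.04157257080078) 2211 [115.71777476 316.78245138]
ring (0.109, 0.116) ((504.0502624511719, 74.3685302734375), 18.36266326904297) ((504.0234680175781, 74.46635437011719), (36.104549407958984, 36.44589614868164), 161.5709228515625) 1804 [116.35144124 316.90243902]
deck ((503.26312255859375, 70.28471374511719), (189.19183349609375, 226.83351135253906), 76.56173706054688) 0.09120908769990121
```

View pics/w4.png

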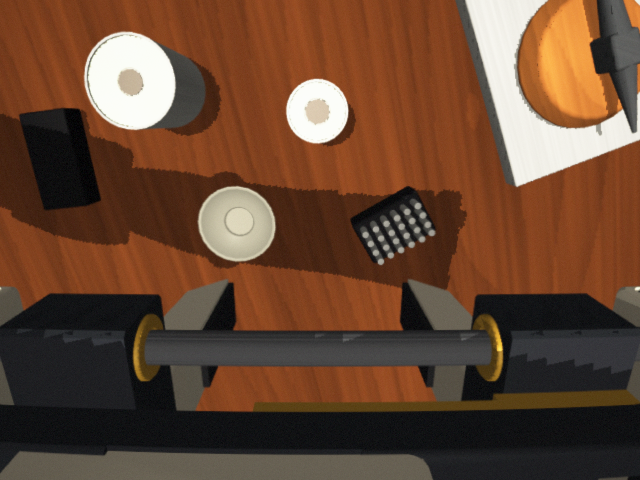

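The flask is at (317,110), and the finger lanes left and right of it are clear. The punches sit at (395,225) and the dish at (237,222), both lower down. The flask-to-ring displacement is (-75.8, +308.1) mm.

Run:
```python
from plan import *
o,p,w=state()
rows(p,w,[(.580,-.2342,.18,76.87,5),(.580,-.2342,.04,76.87,5)],.6)
```

```text
0 0 -0 1.71 -0.02 1.78 0.6; 0 0 -0 1.71 -0.02 1.78 0.6; 0 0 -0 1.71 -0.02 1.78 0.6; 0 0 -0 1.71 -0.02 1.77 0.6; 0 0 -0.01 1.71 -0.02 1.78 0.6
0 0 0 -0 0 2.8 0.6; 0 0 0 -0 0 2.8 0.6; 0 0 0 -0 0 2.8 0.6; 0 0 0 -0 0 2.8 0.6; 0 0 0 -0 0 2.8 0.6
```

Request:
move_arm(steps="0 0 0 1.7 0 1.8 0.6; 0 0 0 1.7 0 1.8 0.6; 0 0 0 1.7 0 1.8 0.6; 0 0 0 1.7 -0.1 1.8 0.6; 0 0 0 1.7 0 1.7 0.6")

```text
clock: 10.4
ee_pos: [0.5798, -0.2342, 0.179]
ee_rot: [0.784, 0.621, -0.0, 0.0]
wrist_force: [0.5, -0.7, 0.6]
opening: 0.8
grasp_force: 0.0
```

Request:
move_arm(steps="0 0 0 0 0 2.5 0.6; 0 0 0 0 0 2.5 0.6; 0 0 0 0 0 2 0.6; 0 0 0 0 0 0 0.6; 0 0 0 0 0 0 0.6")

```text
clock: 10.9
ee_pos: [0.58, -0.2349, 0.1101]
ee_rot: [0.783, 0.621, -0.0, -0.0]
wrist_force: [0.2, 0.1, 0.0]
opening: 0.8
grasp_force: 0.0
```

Request:
move_arm(steps="0 0 0 0 0 2.5 0.6; 0 0 0 0 0 2.5 0.6; 0 0 0 0 0 2 0.6; 0 0 0 0 0 0 0.6; 0 0 0 0 0 0 0.6")

```text
clock: 11.4
ee_pos: [0.5807, -0.2352, 0.0411]
ee_rot: [0.784, 0.621, 0.0, 0.001]
wrist_force: [0.6, -0.2, 0.4]
opening: 0.802
grasp_force: 0.0
```

Request:
move_arm(steps="0 0 0 0 0 0 -1; 0 0 0 0 0 0 -1; 0 0 0 0 0 0 -1; 0 0 0 0 0 0 -1; 0 0 0 0 0 0 -1")

```text
clock: 11.9
ee_pos: [0.5804, -0.2351, 0.0407]
ee_rot: [0.783, 0.621, 0.0, 0.001]
wrist_force: [-0.2, 0.7, 6.6]
opening: 0.56
grasp_force: 30.0
```

Run:
```python
from plan import *
o,p,w=state(); print(p,w,o['opening']*92,o['grasp_force'],o['wrist_force'],o['ee_rot'])
```

```text
[ 0.58035466 -0.23508607  0.04065307] 76.83957277138111 51.537794369660354 30.001983046531677 [-0.17388729  0.72881627  6.60546821] [7.83478698e-01 6.21418300e-01 3.22483856e-04 5.67405991e-04]
```

Request:
move_arm(steps="0 0 0 0 0 -2 -1; 0 0 0 0 0 -4 -1; 0 0 0 0 0 -5 -1; 0 0 0 0 0 -5 -1; 0 0 0 0 0 -4 -1")

```text
clock: 12.4
ee_pos: [0.5798, -0.2348, 0.2424]
ee_rot: [0.783, 0.621, 0.0, 0.0]
wrist_force: [1.1, -0.4, -4.3]
opening: 0.565
grasp_force: 30.0
```

Run:
```python
from plan import *
o,p,w=state(); print(p,w,o['wrist_force'],o['opening'])
rows(p,w,[(.5043,.0730,.235,76.87,10)],-1)
```

```text
[ 0.57975145 -0.23481749  0.24238518] 76.8452246083519 [ 1.0576339  -0.4100173  -4.33108193] 0.564608890291712
0 0 -0 2.83 -1.44 0.07 -1; 0 0 -0 2.83 -1.43 0.07 -1; 0 0 -0 2.82 -1.44 0.07 -1; 0 0 -0 2.83 -1.43 0.08 -1; 0 0 -0 2.82 -1.44 0.07 -1
0 0 -0 2.83 -1.43 0.08 -1; 0 0 -0.01 2.82 -1.44 0.07 -1; 0 0 -0 2.83 -1.43 0.08 -1; 0 0 -0.01 2.82 -1.44 0.07 -1; 0 0 -0 2.83 -1.43 0.08 -1
```

Request:
move_arm(steps="0 0 0 2 -1 0 -1; 0 0 0 2.8 -1.4 0 -1; 0 0 0 2.9 -1.5 0 -1; 0 0 0 2.9 -1.5 0.1 -1; 0 0 0 2.9 -1.4 0.1 -1")

```text
clock: 12.9
ee_pos: [0.5432, -0.0867, 0.2373]
ee_rot: [0.783, 0.621, -0.0, -0.0]
wrist_force: [0.3, 0.2, -3.1]
opening: 0.562
grasp_force: 30.0
```

Request:
move_arm(steps="0 0 0 2.9 -1.5 0.1 -1; 0 0 0 2.9 -1.5 0.1 -1; 0 0 0 2.9 -1.5 0.1 -1; 0 0 0 2.9 -1.4 0.1 -1; 0 0 0 2 -1 0.1 -1")

```text
clock: 13.4
ee_pos: [0.5068, 0.0626, 0.2324]
ee_rot: [0.783, 0.622, -0.0, -0.001]
wrist_force: [-0.3, -0.9, -3.4]
opening: 0.56
grasp_force: 30.0
```

Request:
move_arm(steps="0 0 0 0 0 0 -1; 0 0 0 0 0 0 -1; 0 0 0 0 0 0 -1; 0 0 0 0 0 0 -1; 0 0 0 0 0 0 -1")

```text
clock: 13.9
ee_pos: [0.5083, 0.0593, 0.2326]
ee_rot: [0.784, 0.621, -0.0, 0.0]
wrist_force: [0.4, 0.2, -3.0]
opening: 0.561
grasp_force: 30.0
```

Run:
```python
from plan import *
o,p,w=state(); print(p,w,o['wrist_force'],o['opening']*92,o['clock'])
rows(p,w,[(.5043,.0730,.19,76.87,5)],-1)
snap('wrist','w5');pp,d,c=load('w5');P=cloud(d,c)
m=(abs(P[...,2]-(p[2]+.039))<.006)&(np.hypot(P[...,0]-p[0],P[...,1]-p[1])<.035); k=P[m]; print('held top',len(k)); 
if len(k)>20: print(k.mean(0),cv2.minEnclosingCircle(k[:,:2].astype(np.float32)*1000))
snap('scene','s5')
t,_,_=snap('top','t5')
a=cv2.imread('pics/w5.png'); b=cv2.imread('pics/s5.png')[120:360,220:540]; b=cv2.resize(b,(640,480))
cv2.imwrite('pics/c5.png',cv2.resize(np.hstack([a,b]),(800,300)))
```

```text
[0.50825781 0.05931718 0.23263468] 76.75793826980555 [ 0.40273185  0.22974694 -3.01456582] 51.63529510512664 13.9
0 0 -0.02 0.25 -0.14 0.85 -1; 0 0 -0.02 0.25 -0.14 0.85 -1; 0 0 -0.02 0.25 -0.14 0.85 -1; 0 0 -0.03 0.25 -0.14 0.86 -1; 0 0 -0.02 0.24 -0.14 0.85 -1
held top 11197
[0.50905769 0.06456801 0.27110815] ((509.74749755859375, 65.64225006103516), 33.41352844238281)
```

View pics/c5.png

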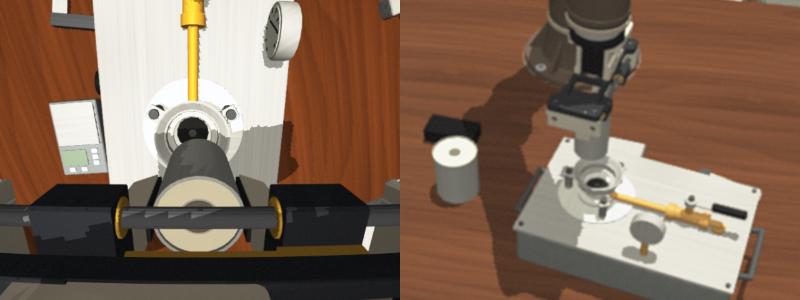

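The wrist view (left) shows the flask held upright, about 14 mm short of the ring. The scene view (right) shows the handle in line with the pipe. Now I'll check where the flask sits in the grip.

Run:
```python
from plan import *
pp,d,c=load('w5');P=cloud(d,c); p=np.array([.50826,.05932,.2326])
hsv=cv2.cvtColor(pp,cv2.COLOR_BGR2HSV)
m=(abs(P[...,2]-.272)<.003)&(np.hypot(P[...,0]-p[0],P[...,1]-p[1])<.04)&(pp.min(2)>110)
v,u=np.nonzero(m); print(len(u),u.min(),u.max(),v.min(),v.max())
k=P[m]; print(np.median(k[:,2]))
t=np.radians(76.8); ex=np.array([np.cos(t),np.sin(t)]); ey=np.array([np.sin(t),-np.cos(t)])
q=(k[:,:2]-p[:2])*1000; X=q@ex; Y=q@ey; print('toolx',X.min(),X.max(),'tooly',Y.min(),Y.max())
# far rim: for each tooly bin, max toolx -> fit center with r=26
from scipy.optimize import least_squares
b=np.round(Y/2); pts=np.array([[Y[b==i].mean(),X[b==i].max()] for i in np.unique(b) if (b==i).sum()>5 and abs(i)<=9])
f=least_squares(lambda s:np.hypot(pts[:,0]-s[0],pts[:,1]-s[1])-26,[0,0],loss='soft_l1'); print('centre tooly,toolx',f.x,abs(f.fun).max())
```

```text
8446 246 389 282 401
0.2709629716361775
toolx -22.433767286585198 27.339394209484713 tooly -25.48486030738891 24.230234929802915
centre tooly,toolx [-0.60732723  1.47176634] 0.3951237318694183
```

The grip offset agrees with the pre-grasp measurement, so the target TCP over the ring is (0.5045, 0.0729). That needs a shift of about (toolx +1.24, tooly -0.67) cm.

Request:
move_arm(steps="0 0 0 0.3 -0.2 0.6 -1; 0 0 0 0.3 -0.2 0.6 -1; 0 0 0 0.3 -0.2 0.6 -1; 0 0 0 0.3 -0.1 0.6 -1; 0 0 0 0.1 0 0.6 -1")

```text
clock: 14.55
ee_pos: [0.5041, 0.0751, 0.2021]
ee_rot: [0.783, 0.622, -0.0, -0.0]
wrist_force: [-0.4, -0.3, -5.0]
opening: 0.556
grasp_force: 30.0
```

Request:
move_arm(steps="0 0 0 0 0 0.4 -1; 0 0 0 0 0 0.4 -1; 0 0 0 0 0 0 -1; 0 0 0 0 0 0 -1; 0 0 0 0 0 0 -1")

```text
clock: 15.05
ee_pos: [0.5045, 0.0744, 0.195]
ee_rot: [0.784, 0.621, 0.0, 0.0]
wrist_force: [0.1, 0.3, -3.7]
opening: 0.561
grasp_force: 30.0
```

Run:
```python
from plan import *
o,p,w=state(); print(p,w,o['wrist_force'],o['opening']*92,o['clock'])
rows(p,w,[(.5045,.0729,.186,76.87,1)],-1)
```

```text
[0.5044805  0.07437116 0.19495789] 76.82891716660117 [ 0.06881255  0.30201142 -3.74882091] 51.58654418625332 15.05
0 0 -0.04 -0.14 0.04 0.9 -1
```

Request:
move_arm(steps="0 0 0 -0.14 0.03 0.4 -1; 0 0 0 0 0 0.4 -1; 0 0 0 0 0 0.3 -1; 0 0 0 0 0 0 -1; 0 0 0 0 0 0 -1")

```text
clock: 15.55
ee_pos: [0.5042, 0.0731, 0.1836]
ee_rot: [0.783, 0.621, -0.0, -0.0]
wrist_force: [-0.9, 0.5, -4.1]
opening: 0.562
grasp_force: 30.0
```

Request:
move_arm(steps="0 0 0 0 0 0.3 -1; 0 0 0 0 0 0.3 -1; 0 0 0 0 0 0.3 -1; 0 0 0 0 0 0.2 -1; 0 0 0 0 0 0.2 -1")

```text
clock: 16.05
ee_pos: [0.5042, 0.073, 0.1704]
ee_rot: [0.783, 0.621, -0.0, -0.0]
wrist_force: [0.3, 0.0, -4.0]
opening: 0.562
grasp_force: 30.0
```

Request:
move_arm(steps="0 0 0 0 0 0.2 -1; 0 0 0 0 0 0.2 -1; 0 0 0 0 0 0.2 -1; 0 0 0 0 0 0 -1; 0 0 0 0 0 0 -1")

```text
clock: 16.55
ee_pos: [0.5042, 0.073, 0.1647]
ee_rot: [0.783, 0.621, 0.0, 0.0]
wrist_force: [0.2, 0.7, -3.3]
opening: 0.561
grasp_force: 30.0
```

Request:
move_arm(steps="0 0 0 0 0 0.1 -1; 0 0 0 0 0 0.1 -1; 0 0 0 0 0 0 -1; 0 0 0 0 0 0 -1; 0 0 0 0 0 0 -1")

```text
clock: 17.05
ee_pos: [0.5043, 0.073, 0.1629]
ee_rot: [0.783, 0.621, 0.0, 0.0]
wrist_force: [-1.8, -0.8, 4.8]
opening: 0.56
grasp_force: 30.0
```

Request:
move_arm(steps="0 0 0 0 0 0.1 -1; 0 0 0 0 0 0.1 -1; 0 0 0 0 0 0 -1; 0 0 0 0 0 0 -1; 0 0 0 0 0 0 -1")

```text
clock: 17.55
ee_pos: [0.5043, 0.073, 0.1608]
ee_rot: [0.783, 0.621, 0.0, 0.0]
wrist_force: [-2.8, 0.4, 5.2]
opening: 0.561
grasp_force: 30.0
```

Request:
move_arm(steps="0 0 0 0 0 0.2 -1; 0 0 0 0 0 0.2 -1; 0 0 0 0 0 0 -1; 0 0 0 0 0 0 -1; 0 0 0 0 0 0 -1")

```text
clock: 18.05
ee_pos: [0.5043, 0.073, 0.1569]
ee_rot: [0.783, 0.621, 0.0, 0.0]
wrist_force: [-2.4, -0.2, 6.5]
opening: 0.565
grasp_force: 30.0
```

The spring curve matches what I expected, so I'll keep pressing.

Request:
move_arm(steps="0 0 0 0 0 0.2 -1; 0 0 0 0 0 0.1 -1; 0 0 0 0 0 0 -1; 0 0 0 0 0 0 -1; 0 0 0 0 0 0 -1")

```text
clock: 18.55
ee_pos: [0.5043, 0.073, 0.154]
ee_rot: [0.783, 0.621, 0.0, 0.0]
wrist_force: [-3.1, -0.6, 8.5]
opening: 0.56
grasp_force: 30.0
```

Request:
move_arm(steps="0 0 0 0 0 0.1 -1; 0 0 0 0 0 0.1 -1; 0 0 0 0 0 0 -1; 0 0 0 0 0 0 -1; 0 0 0 0 0 0 -1")

```text
clock: 19.05
ee_pos: [0.5044, 0.0731, 0.1525]
ee_rot: [0.783, 0.621, 0.0, 0.0]
wrist_force: [-4.8, -1.4, 14.6]
opening: 0.561
grasp_force: 30.0
```

Request:
move_arm(steps="0 0 0 0 0 0.1 -1; 0 0 0 0 0 0 -1; 0 0 0 0 0 0 -1; 0 0 0 0 0 0 -1; 0 0 0 0 0 0 -1")

```text
clock: 19.55
ee_pos: [0.5044, 0.0731, 0.1525]
ee_rot: [0.784, 0.621, 0.0, 0.0]
wrist_force: [-8.5, -2.8, 25.7]
opening: 0.564
grasp_force: 30.0
```

The pad has been reached: z stopped at 0.1525 and the force is rising. I'll ease off a little to avoid slip, then verify.

Request:
move_arm(steps="0 0 0 0 0 -0.03 -1; 0 0 0 0 0 0 -1; 0 0 0 0 0 0 -1; 0 0 0 0 0 0 -1; 0 0 0 0 0 0 -1")

```text
clock: 20.05
ee_pos: [0.5044, 0.073, 0.1525]
ee_rot: [0.784, 0.621, 0.0, 0.0]
wrist_force: [-8.0, -1.8, 22.7]
opening: 0.561
grasp_force: 30.0
```

Run:
```python
from plan import *
snap('scene','s6')
for i in range(8): robot.grab_frame('wrist')
snap('wrist','w6')
o,p,w=state(); print(p,w,o['wrist_force'],o['opening']*92,o['ee_rot'],o['clock'])
a=cv2.imread('pics/w6.png'); b=cv2.imread('pics/s6.png')[150:360,290:570]; b=cv2.resize(b,(640,480))
cv2.imwrite('pics/c6.png',cv2.resize(np.hstack([a,b]),(800,300)))
pp,d,c=load('w6');P=cloud(d,c)
m=(abs(P[...,2]-.192)<.008)&(np.hypot(P[...,0]-p[0],P[...,1]-p[1])<.035)&(pp.min(2)>110); k=P[m]
A=np.c_[k[:,:2],np.ones(len(k))]; f=np.linalg.lstsq(A,k[:,2],rcond=None)[0]; print('top z',np.median(k[:,2]),'slope',f[:2],len(k))
```

```text
[0.50435516 0.07310668 0.15248078] 76.84083308072645 [-7.64001746 -1.87173982 22.35485332] 51.753141563006785 [7.83471987e-01 6.21426923e-01 3.06838164e-04 3.61507771e-04] 20.55
top z 0.19094479075965137 slope [0.00175552 0.0109529 ] 8496
```

View pics/c6.png

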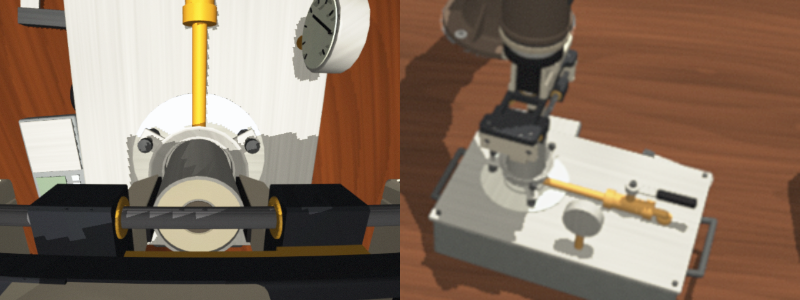

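The flask is seated upright in the ring with its top at 191 mm (192 expected). The force is steady at about 22 N, well above the 10 N or so the springs need, and the handle is in line with the pipe. Handing in.

```bash
python3 -c "
from plant import robot
print(robot.finish_job())"
```

```text
the job is handed in; nothing more can be done
None
```

I turned the valve fully open (about 1.55 rad), set the smaller flask upright in the ring and handed in the job while still gripping it pressed onto the sealing pad, at about 22 N on the wrist; no verdict came back.

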